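Sort slide cases by flexing their lids

TASK

Press the ajar lid of each of the two blue slide cases down as far as it will go, to find out whether its hinge is free (the lid shuts flat) or seized (it gives a little and stops, still ajar). Then put the seized case into the red repair tray and the free one, shut, into the green stock tray, both standing flat on the tray floor; leave the pen, vials and dish where they are.

Things in the scene. Friction and masses are not known exactly. Their poses are not given: they have to be found in the camera images.
- case_a_mid (a point): centre of the box part (15 mm above its underside) of a blue hinged slide case (both look the same): box 100 mm long (own x), 62 wide (own y), 30 high, flat sides, 0.2 to 0.3 kg, standing on the worktop, with a lid on top. The hinge line runs along the top edge at own +x (away from the robot at yaw 0), 50 mm from this point.
- case_a_lid_edge (a point): where to press the lid of case_a: on the lid's top face, on its centre line, 85 mm from the hinge line and 15 mm behind the front edge. The lid is a flat plate 98 x 59 x 6 mm. In the case's own frame the hinge line is at x = +50 mm and 30 mm above the underside.
- case_a_lid (a joint): lid angle of case_a, rad, counted from 0.34 ajar: -0.34 = shut flat (lid top 36 mm above the worktop), grows as the front edge rises; starts at -0.04 to 0.04. It stays where left and moves under about 1 N at its front edge. Pressed down, a free lid goes to -0.34; a seized one stops dead at about -0.12 (press with 10 N at most). Which case is seized cannot be seen.
- case_a: case_a itself; origin at the centre of its underside.
- case_b_mid (a point): centre of the box part (15 mm above its underside) of a blue hinged slide case (both look the same): box 100 mm long (own x), 62 wide (own y), 30 high, flat sides, 0.2 to 0.3 kg, standing on the worktop, with a lid on top. The hinge line runs along the top edge at own +x (away from the robot at yaw 0), 50 mm from this point.
- case_b_lid_edge (a point): where to press the lid of case_b: on the lid's top face, on its centre line, 85 mm from the hinge line and 15 mm behind the front edge. The lid is a flat plate 98 x 59 x 6 mm. In the case's own frame the hinge line is at x = +50 mm and 30 mm above the underside.
- case_b_lid (a joint): lid angle of case_b, rad, counted from 0.34 ajar: -0.34 = shut flat (lid top 36 mm above the worktop), grows as the front edge rises; starts at -0.04 to 0.04. It stays where left and moves under about 1 N at its front edge. Pressed down, a free lid goes to -0.34; a seized one stops dead at about -0.12 (press with 10 N at most). Which case is seized cannot be seen.
- case_b: case_b itself; origin at the centre of its underside.
- repair_tray: fixed red tray (repair), open top, 126 mm (own x) by 160 mm (own y), outside height 14 mm, walls and floor 3 mm thick (inside 120 x 154 mm). Origin: centre of its underside. The trays can swap places, one left, one right of the fixed breadboard: its top is 45 mm high, from x = 0.45, y -0.25 to 0.15, with stands up to 145 mm high from x = 0.57.
- stock_tray: fixed green tray (stock), open top, 126 mm (own x) by 160 mm (own y), outside height 14 mm, walls and floor 3 mm thick (inside 120 x 154 mm). Origin: centre of its underside. The trays can swap places, one left, one right of the fixed breadboard: its top is 45 mm high, from x = 0.45, y -0.25 to 0.15, with stands up to 145 mm high from x = 0.57.
- marker: bystander: white marker pen with a black cap, 135 mm, lying on the worktop; leave alone.
- vial_black: bystander: glass vial with a black cap, 25 mm across, 49 mm high; leave alone.
- vial_red: bystander: glass vial with a red cap, 20 mm across, 41 mm high; leave alone.
- petri: bystander: clear petri dish, 60 mm across, 14 mm high; leave alone.

How it is judged:
By the outcome, as a careful person would: the job done as asked, in the order asked, and still so for the second after the job is handed in, with the robot touching nothing.
It also fails if it takes over 64 s, if anything falls off the work surface, if the arm or the gripper's body presses on something with over 40 N, if the wrist force passes 120 N, or if a joint passes its speed limit or range.

ROBOT

A 6-joint arm with a two-finger parallel gripper is mounted at the origin on a cart in front of the work surface, level with it; the furniture and walls round the work are solid. World frame = base frame: x ahead of the robot, y to its left, z up, the work surface at z = 0. Lengths are in m, angles in rad, forces in N, time in s.
With the tool pointing down it reaches from about 0.375 to 0.975 m from the base axis. Payload 3.8 kg.
Tool frame: the origin (TCP) lies at the very end of the fingers, on their centre line; the grasp point (between the pads) lies 19 mm behind it; z points along the fingers, y is the direction in which the jaws open and shut (so a half turn about z gives the same grasp; the last joint's range is limited). The gripper opens to 88 mm and grips with 3 to 60 N. Pads are 18 mm wide; open, the fingers measure 123 mm over their backs; the gripper's body (75 mm by 187 mm) begins 45 mm behind the grasp point.
Start: joints at [-1.315, 0.264, 1.604, -0, 1.274, -0.037], TCP at [0.195, -0.646, 0.239] pointing down, gripper open.
Joint ranges: [-2.63, 2.63], [-0.94, 2.18], [0.31, 2.57], [-1.31, 4.45], [0, 2.66], [-2.55, 2.55]. Speed limits (rad/s): [2.57, 2.57, 3.14, 3.14, 3.14, 3.14].

INTERFACE

Orientations are given as a rotation vector (axis times angle).
In Python, from rig import telemetry, viewer, ticket gives the robot as it stands. The module is installed in compiled form; this text tells all that it offers.
- The arm moves only by the tool carry_out, never from a script. Its argument "commands" is a list of rows, each a list of 5 numbers: the shift along the tool's x, y, z in m, then the turn about the tool's z in rad, then the closure, from 0 (fully open) to 1 (shut). In form: [[dx, dy, dz, spin, fingers], ...]. A call has 1 to 8 rows; each row is the pose to reach, as a shift and turn from the pose commanded when the call began, along the tool's axes at that moment; what a row does not reach only later rows make up. A row lasts 1/10 s, in which the tool goes at most 50 mm and 8.59 degrees, less where a joint would pass 70% of its speed; a pose out of reach is approached as far as the arm can. A call with a gripper value outside its range is refused whole. The fingers move at their own pace and stop on an object; "squeeze" is the grip in N (left out, the last holds). Time passes only in rows, so rows that repeat a pose let the fingers close. It gives the time, the measured TCP pose, the force and the opening at its end, in the units of the state.
- telemetry.get_state(): the state, without advancing time (a new reading comes with each control period).
- viewer.capture(name): name is "side" or "top" or "wrist"; returns (picture, depth): 384x512x3 uint8, red, green, blue; 384x512 float32, m along the optical axis (not along the pixel's ray), 0 where there is no reading.
- viewer.camera_model(name): a dict with "fx", "fy", "cx", "cy" (pixels), "extrinsics" (4x4, takes a point from camera to world coordinates); the wrist camera has in their place "hand_eye" (4x4, takes a point from camera to tool coordinates, whose origin is the TCP and whose axes are the flange's). Camera axes: x right, y down, z forward; pixel columns grow to the right and rows downward; lengths in m; the calibration is good to about 2 mm. A picture is of the moment at which its call begins: read the wrist's pose just before it. camera_model takes no time and is no camera call.
- ticket.close_job(): hands the job in, once; it reports no verdict.
The state is a dict: "time": time; "qpos": joint angles; "qd": joint speeds; "tau": joint torques, N m; "tcp_pos": TCP position; "orientation": TCP orientation; "ft_force": force on the tool from outside, world axes, zero at the start; "ft_torque": the same for the moment, N m; "width": finger opening in m.
Only numpy, scipy, OpenCV 4.12 (cv2) and the standard library are available. Lean on these libraries where they do the work, as an engineer would, in place of code of your own. Each camera call takes 0.05 s, during which the arm holds its last target.

## Working session

There is one attempt and no reset: what is moved stays moved. The work goes in short steps, Python scripts to look and compute and a tool call to move; the robot and the scene stay as the last step left them, time stands still between calls to the robot, and variables do not carry over. Pictures are saved under pics/ and viewed, and the job is handed in when it is done.

Besides the shell and the picture viewer there is one more tool, called after ">>>" by a JSON object that holds its "name" and its "arguments". carry_out: Moves the arm, as the interface text tells. Its arguments: {"type":"object","properties":{"commands":{"type":"array","items":{"type":"array","items":{"type":"number"}}},"squeeze":{"type":"number"}},"required":["commands"]}

```bash
mkdir -p pics; ls; python3 - <<'E'
from rig import telemetry, viewer
import cv2, numpy as np
print(telemetry.get_state())
for n in ["side","top","wrist"]:
    m=viewer.camera_model(n); print(n,{k:np.round(v,4).tolist() for k,v in m.items()})
for n in ["side","top"]:
    p,d=viewer.capture(n); cv2.imwrite(f"pics/{n}0.png",p[:,:,::-1]); np.save(f"{n}0_d.npy",d); np.save(f"{n}0.npy",p)
E
```

```text
pics
{'time': 0.0, 'qpos': array([-1.31493440e+00,  2.64760057e-01,  1.60537069e+00,  8.50547952e-06,
        1.27371228e+00, -3.68769473e-02]), 'qd': array([-1.75137997e-04, -1.41248755e-03,  1.62698748e-06,  9.39631275e-04,
        1.00006856e-03, -1.80314316e-05]), 'tau': array([-3.05414615e-03, -5.02118111e+01, -3.56879425e+01,  7.25557376e-02,
        2.94130028e-02, -1.63004347e-04]), 'tcp_pos': array([ 0.19462281, -0.64558483,  0.23738515]), 'orientation': array([-3.10578663e+00, -4.57862729e-01,  3.73308629e-04]), 'ft_force': array([-0.65256285, -0.11520103, -0.65868972]), 'ft_torque': array([ 0.01025793,  0.05512382, -0.00213132]), 'width': 0.08816524069972205}
side {'fx': 358.4748, 'fy': 358.4748, 'cx': 257.1705, 'cy': 193.1853, 'extrinsics': [[-0.9771, -0.0843, 0.1954, 0.2876], [-0.2125, 0.3373, -0.9171, 1.0492], [0.0114, -0.9376, -0.3475, 0.4364], [0.0, 0.0, 0.0, 1.0]]}
top {'fx': 420.2477, 'fy': 420.2477, 'cx': 253.4439, 'cy': 186.7645, 'extrinsics': [[-0.0105, -0.9984, 0.056, 0.4096], [-0.9999, 0.0099, -0.0111, 0.0867], [0.0106, -0.0561, -0.9984, 1.6138], [0.0, 0.0, 0.0, 1.0]]}
wrist {'fx': 318.2515, 'fy': 318.2515, 'cx': 260.7546, 'cy': 188.4862, 'hand_eye': [[0.0007, -0.9506, -0.3104, 0.0814], [1.0, 0.0007, 0.0, -0.0005], [0.0002, -0.3104, 0.9506, -0.145], [0.0, 0.0, 0.0, 1.0]]}
```

View pics/top0.png

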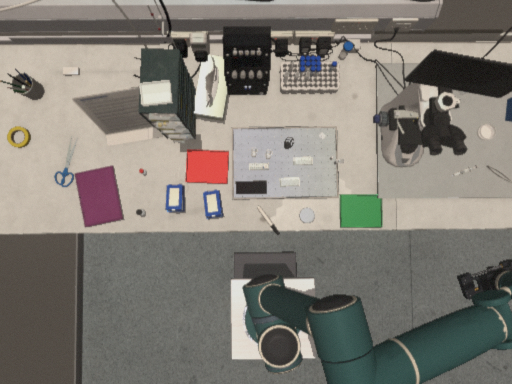

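View pics/side0.png

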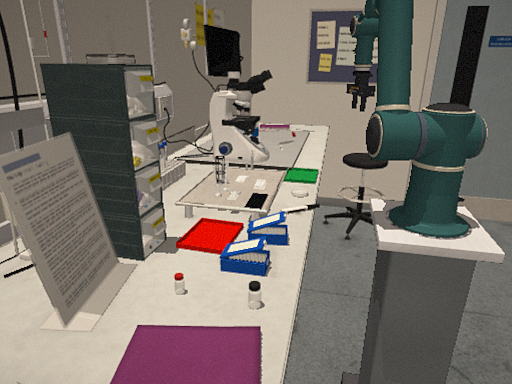

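```bash
cat > h.py <<'E'
import numpy as np, cv2
from rig import telemetry, viewer
from scipy.spatial.transform import Rotation as R
def T_cam(n,s=None):
    m=viewer.camera_model(n)
    if n!="wrist": return m,np.array(m["extrinsics"])
    T=np.eye(4);T[:3,:3]=R.from_rotvec(s["orientation"]).as_matrix();T[:3,3]=s["tcp_pos"]
    return m,T@np.array(m["hand_eye"])
def rays(m,uv):
    uv=np.atleast_2d(uv).astype(float)
    return np.c_[(uv[:,0]-m["cx"])/m["fx"],(uv[:,1]-m["cy"])/m["fy"],np.ones(len(uv))]
def onplane(m,T,uv,z):
    d=rays(m,uv)@T[:3,:3].T;o=T[:3,3]
    return o+d*((z-o[2])/d[:,2])[:,None]
def depthpts(m,T,uv,dep):
    uv=np.atleast_2d(uv);z=dep[uv[:,1].astype(int),uv[:,0].astype(int)]
    return (rays(m,uv)*z[:,None])@T[:3,:3].T+T[:3,3]
def mask(p,col):
    h=cv2.cvtColor(p,cv2.COLOR_RGB2HSV)
    lo,hi={"blue":((105,120,60),(125,255,255)),"red":((0,180,120),(8,255,255)),"green":((55,150,60),(80,255,255)),"white":((0,0,170),(180,60,255))}[col]
    return cv2.inRange(h,lo,hi)
def blobs(mk,amin=40):
    n,l,st,c=cv2.connectedComponentsWithStats(mk)
    return [(l==i,st[i],c[i]) for i in range(1,n) if st[i,4]>=amin]
E
python3 - <<'E'
from h import *
for n in ["top","side"]:
    p=np.load(f"{n}0.npy");d=np.load(f"{n}0_d.npy");m,T=T_cam(n)
    for col in ["blue","red","green"]:
        for b,st,c in blobs(mask(p,col),60):
            ys,xs=np.nonzero(b);uv=np.c_[xs,ys];P=depthpts(m,T,uv,d);P=P[d[ys,xs]>0]
            r=cv2.minAreaRect(onplane(m,T,uv,0.014 if col!="blue" else .03)[:,:2].astype(np.float32)*1000)
            print(n,col,st,np.round(P.min(0),3),np.round(P.max(0),3),"rect",np.round(r[0],1),np.round(r[1],1),round(r[2],1))
E
```

```text
top blue [344  42   9   9  65] [ 0.993 -0.296  0.104] [ 1.023 -0.265  0.119] rect [1038.6 -301.3] [30.9 31.7] 88.7
top blue [300  55  21  16 236] [ 0.908 -0.187  0.017] [ 1.009 -0.101  0.147] rect [ 974.8 -153.4] [77.5 58.7] 89.6
top blue [166 185  17  25 124] [0.417 0.337 0.031] [0.508 0.394 0.073] rect [462.9 368.4] [57.  92.3] 86.9
top blue [204 191  17  26 136] [ 0.39   0.193 -0.006] [0.484 0.255 0.08 ] rect [437.1 225.2] [91.8 56.8] 5.8
side blue [489  36  23  11 154] [-0.985 -2.298  0.561] [-0.82  -2.24   0.634] rect [3464.3 9869.9] [4234.5  446.5] 70.6
side blue [ 220  211   68   65 1432] [ 0.381  0.039 -0.002] [0.522 0.401 0.07 ] rect [437.6 273.9] [345.8 128.3] 80.6
side red [ 176  218   67   36 1400] [ 0.514  0.165 -0.001] [0.659 0.332 0.015] rect [579.3 259.3] [177.5 125.5] 86.6
side green [284 168  34  15 406] [ 0.341 -0.425 -0.002] [ 0.465 -0.252  0.014] rect [ 402.5 -315.7] [123.1 181.3] 0.2
```

```bash
python3 - <<'E'
from h import *
p=np.load("top0.npy");d=np.load("top0_d.npy");m,T=T_cam("top")
uv=np.stack(np.meshgrid(np.arange(512),np.arange(384)),-1).reshape(-1,2)
P=depthpts(m,T,uv,d);ok=d.reshape(-1)>0
H=np.full((14,28),-1.)
for (x,y,z),o in zip(P,ok):
    i=int((x-0.3)/.04);j=int((0.68-y)/.04)
    if o and 0<=i<14 and 0<=j<28 and z<1: H[i,j]=max(H[i,j],z)
print("y",[round(.68-.04*j-.02,2) for j in range(28)])
for i in range(13,-1,-1): print(round(.3+.04*i+.02,2),(H[i]*1000).astype(int).tolist())
for col,n in [("red","top"),("green","top")]:
    h=cv2.cvtColor(p,cv2.COLOR_RGB2HSV)
    mk=cv2.inRange(h,(0,150,80),(10,255,255))|cv2.inRange(h,(170,150,80),(180,255,255)) if col=="red" else cv2.inRange(h,(50,100,40),(85,255,255))
    for b,st,c in blobs(mk,200):
        ys,xs=np.nonzero(b);r=cv2.minAreaRect(onplane(m,T,np.c_[xs,ys],.012)[:,:2].astype(np.float32)*1000)
        print(col,st,np.round(r[0],1),np.round(r[1],1),round(r[2],1))
crop=p[120:240,120:400]; cv2.imwrite("pics/top0c.png",cv2.resize(crop,None,fx=2.8,fy=2.8,interpolation=cv2.INTER_CUBIC)[:,:,::-1])
p=np.load("side0.npy");cv2.imwrite("pics/side0c.png",cv2.resize(p[150:320,130:340],None,fx=3.5,fy=3.5,interpolation=cv2.INTER_CUBIC)[:,:,::-1])
E
```

```text
y [0.66, 0.62, 0.58, 0.54, 0.5, 0.46, 0.42, 0.38, 0.34, 0.3, 0.26, 0.22, 0.18, 0.14, 0.1, 0.06, 0.02, -0.02, -0.06, -0.1, -0.14, -0.18, -0.22, -0.26, -0.3, -0.34, -0.38, -0.42]
0.84 [-1000, -1000, -1000, -1000, -1000, -1000, -1000, 432, 432, 432, 125, 118, 260, 292, 295, 293, 273, 12, 10, 10, 13, 42, 13, 9, 8, 7, 10, 27]
0.8 [2, -1000, 304, 305, 306, 303, 303, 431, 431, 441, 93, 99, 66, 9, 12, 9, 10, 6, 9, 7, 9, 11, 8, 6, 11, 10, 569, 570]
0.76 [299, 302, 301, 296, 261, 233, -1000, 454, 452, 452, 69, 68, 64, 9, 11, 10, 14, 8, 11, 7, 8, 10, 12, 9, 7, 9, 203, 208]
0.72 [149, 163, 147, 110, 79, 43, 8, 451, 451, 450, 10, 9, 13, 51, 52, 55, 53, 54, 52, 50, 53, 56, 52, 52, 7, 10, 205, 212]
0.68 [9, 13, 14, 11, 11, 12, 267, 430, 431, 432, 7, 9, 9, 50, 55, 56, 53, 56, 140, 54, 52, 75, 55, 52, 12, 10, 208, 207]
0.64 [11, 10, 10, 9, 8, 9, 8, 8, 21, 21, 18, 21, 20, 52, 53, 144, 147, 54, 141, 55, 54, 54, 53, 57, 8, 6, 6, 366]
0.6 [11, 19, 9, 7, 9, 11, 11, 9, 19, 11, 11, 14, 17, 52, 55, 149, 149, 58, 53, 58, 57, 52, 123, 118, 9, 8, 7, 78]
0.56 [22, 19, 19, 11, 47, 10, 10, 11, 20, 11, 11, 11, 20, 56, 56, 62, 54, 53, 56, 54, 54, 51, 117, 55, 8, 7, 10, 28]
0.52 [22, 22, 22, 9, 11, 8, 9, 43, 42, 16, 20, 17, 18, 58, 56, 57, 57, 60, 62, 61, 52, 55, 52, 58, 9, 10, 8, 27]
0.48 [21, 20, 21, 9, 7, 8, 8, 61, 59, 10, 50, 50, 48, 58, 59, 58, 57, 52, 52, 52, 55, 52, 53, 53, 18, 22, 18, 25]
0.44 [21, 19, 22, 11, 9, 9, 9, 72, 73, 12, 63, 70, 65, 55, 50, 52, 55, 50, 53, 56, 52, 52, 50, 53, 10, 11, 14, 25]
0.4 [22, 20, 21, 12, 55, 10, 10, 71, 74, 10, 73, 79, 74, 10, 11, 21, 21, 8, 9, 25, 24, 11, 9, 15, 11, 10, 11, 17]
0.36 [20, 22, 13, 8, 14, 10, 10, 12, 9, 8, 8, 7, 10, 13, 10, 9, 27, 16, 7, 17, 25, 9, 7, 18, 22, 17, 20, 19]
0.32 [4, 8, 7, 5, 10, 6, 9, 10, 5, 9, 4, 7, 7, 9, 8, 8, 6, 18, 7, 10, 7, 6, 7, 6, 4, 6, 7, 3]
red [ 186  150   42   33 1284] [580.4 246.7] [156.1 121.6] 87.3
green [ 341  195   40   32 1245] [ 404.9 -338.8] [150.6 118.2] 89.4
```

```bash
sleep 0
```

```text
(no output)
```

View pics/top0c.png

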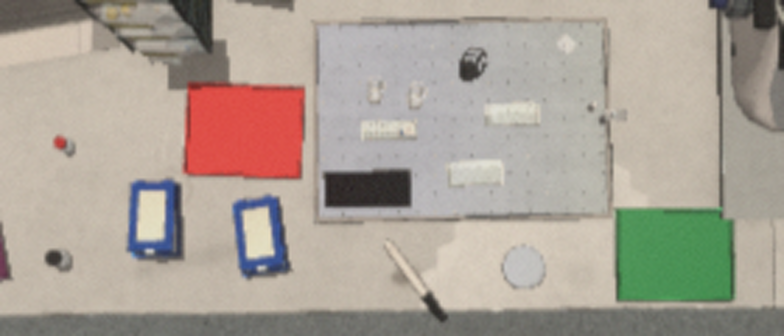

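View pics/side0c.png

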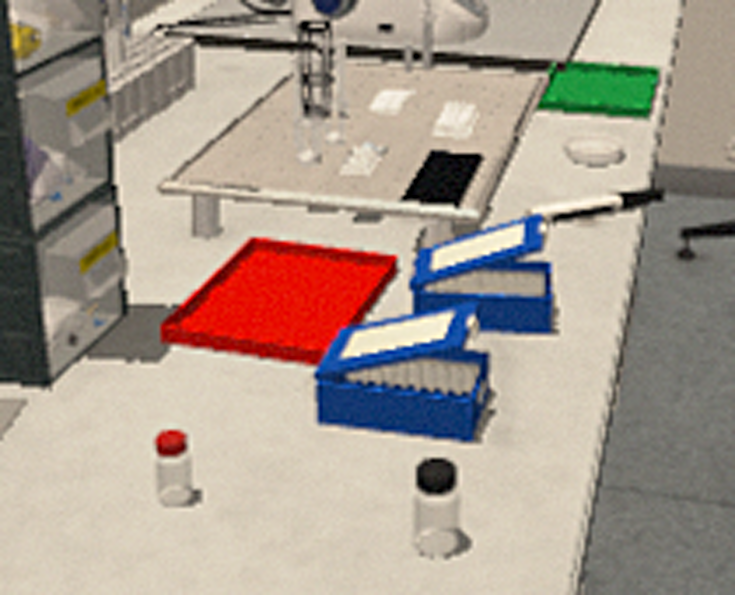

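>>> {"name": "carry_out", "arguments": {"commands": [[0.32,-0.28,-0.06,-1.2,1],[0.32,-0.28,-0.06,-1.2,1],[0.32,-0.28,-0.06,-1.2,1],[0.32,-0.28,-0.06,-1.2,1],[0.32,-0.28,-0.06,-1.2,1],[0.32,-0.28,-0.06,-1.2,1],[0.32,-0.28,-0.06,-1.2,1],[0.32,-0.28,-0.06,-1.2,1]], "squeeze": 10}}

```text
time: 0.9
tcp_pos: [0.4053, -0.3085, 0.2945]
orientation: [-2.3, -2.14, -0.0]
ft_force: [1.0, -0.2, -0.2]
width: 0.0261
```

```bash
cat > go.py <<'E'
# usage: go.py x y z yaw_deg : delta in tool axes from the measured pose
import sys; from h import *
s=telemetry.get_state();M=R.from_rotvec(s["orientation"]).as_matrix()
psi=np.arctan2(M[1,0],M[0,0])
t=np.array(list(map(float,sys.argv[1:4])))-s["tcp_pos"]
y=np.radians(float(sys.argv[4]))if len(sys.argv)>4 else psi
print("t",round(s["time"],2),"tcp",np.round(s["tcp_pos"],4),"yaw",round(np.degrees(psi),2),"tilt",np.round(M[:,2],4),"q",np.round(s["qpos"],2),"F",np.round(s["ft_force"],1),"w",round(s["width"],4))
print("delta tool",np.round(M.T@t,4),"spin",round((psi-y+np.pi)%(2*np.pi)-np.pi,3),"dist",round(np.linalg.norm(t),3))
E
python3 go.py 0.36 0.27 0.30 180
```

```text
t 0.9 tcp [ 0.4053 -0.3085  0.2945] yaw 85.86 tilt [-1.e-04  3.e-04 -1.e+00] q [-0.7  -0.08  1.88  0.    1.35 -0.63] F [ 1.  -0.2 -0.2] w 0.0261
delta tool [ 0.5737 -0.0869 -0.0053] spin -1.643 dist 0.58
```

>>> {"name": "carry_out", "arguments": {"commands": [[0.39,0.01,0,-1.2,1],[0.39,0.01,0,-1.2,1],[0.39,0.01,0,-1.2,1],[0.39,0.01,0,-1.2,1],[0.39,0.01,0,-1.2,1],[0.39,0.01,0,-1.2,1],[0.39,0.01,0,-1.2,1],[0.39,0.01,0,-1.2,1]]}}

```text
time: 1.7
tcp_pos: [0.4447, 0.08, 0.2944]
orientation: [-0.688, -3.065, -0.001]
ft_force: [0.1, 0.0, -1.0]
width: 0.0006
```

```bash
python3 go.py 0.386 0.29 0.30 180
```

```text
t 1.7 tcp [0.4447 0.08   0.2944] yaw 154.71 tilt [-1.e-04  4.e-04 -1.e+00] q [ 0.12 -0.2   1.98  0.    1.36 -1.01] F [ 0.1  0.  -1. ] w 0.0006
delta tool [ 0.1428  0.1647 -0.0055] spin -0.441 dist 0.218
```

>>> {"name": "carry_out", "arguments": {"commands": [[0.143,0.165,0,-0.44,1],[0.143,0.165,0,-0.44,1],[0.143,0.165,0,-0.44,1],[0.143,0.165,0,-0.44,1],[0.143,0.165,0,-0.44,1],[0.143,0.165,0,-0.44,1],[0.143,0.165,0,-0.44,1]]}}

```text
time: 2.4
tcp_pos: [0.3877, 0.288, 0.2941]
orientation: [-0.012, -3.141, 0.002]
ft_force: [0.5, -0.5, 0.3]
width: 0.0005
```

```bash
python3 - <<'E'
from h import *
s=telemetry.get_state();p,d=viewer.capture("wrist");np.savez("w1.npz",p=p,d=d,pos=s["tcp_pos"],ori=s["orientation"])
cv2.imwrite("pics/w1.png",cv2.resize(p,None,fx=1.5,fy=1.5)[:,:,::-1]);print(s["tcp_pos"],s["orientation"])
E
```

```text
[0.38769268 0.28804179 0.29409632] [-1.15667754e-02 -3.14092229e+00  1.82115545e-03]
```

View pics/w1.png

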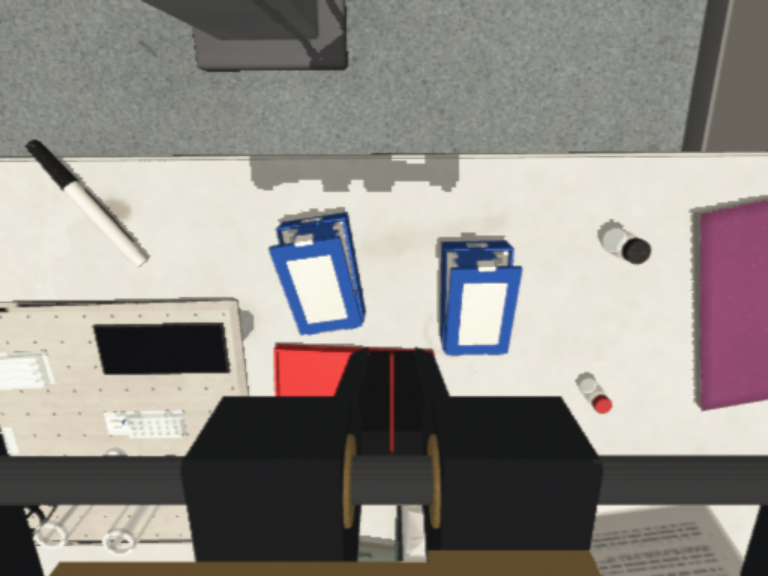

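```bash
python3 - <<'E'
from h import *
p=np.load("w1.npz")["p"]
cv2.imwrite("pics/w1c.png",cv2.resize(p[130:250,170:360],None,fx=4.2,fy=4.2,interpolation=cv2.INTER_CUBIC)[:,:,::-1])
E
```

```text
(no output)
```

View pics/w1c.png

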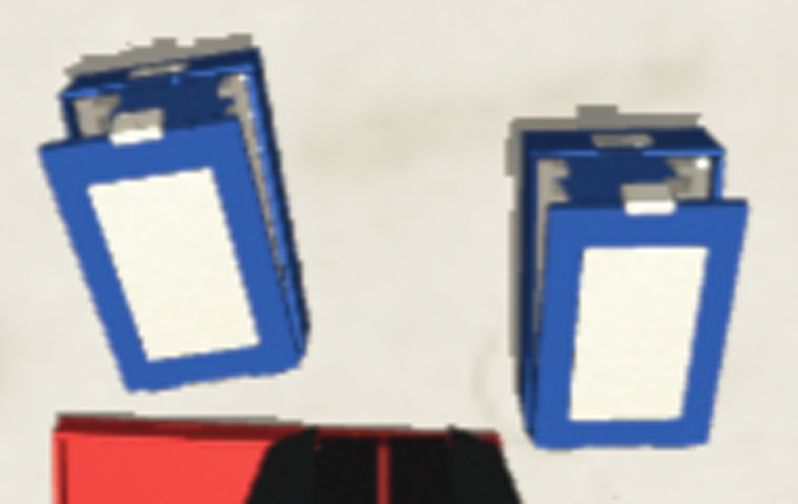

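```bash
cat > meas.py <<'E'
from h import *
w=np.load("w1.npz");s={"tcp_pos":w["pos"],"orientation":w["ori"]};m,T=T_cam("wrist",s)
f=lambda a:np.array(a)/4.2+[170,130]-0.4
for nm,fr,hi in [("B",[(40,150),(236,122)],[(127,390),(302,362)]),("A",[(548,205),(747,203)],[(536,445),(708,443)])]:
    F=onplane(m,T,f(fr),.0683)*1000;H=onplane(m,T,f(hi),.0357)*1000
    print(nm,np.round(F,1).tolist(),np.round(H,1).tolist(),"wF",np.linalg.norm(F[1]-F[0]).round(1),"wH",np.linalg.norm(H[1]-H[0]).round(1),"len",np.linalg.norm((H.mean(0)-F.mean(0))[:2]).round(1))
    a=H.mean(0)-F.mean(0);print(" axis yaw",np.degrees(np.arctan2(a[1],a[0])).round(2), "edge yaw F,H",[np.degrees(np.arctan2(-(e[1]-e[0])[0],(e[1]-e[0])[1])).round(2) for e in(F,H)])
# label quads
p=w["p"];mk=mask(p,"white");d=w["d"]
mb=mask(p,"blue");
for b,st,c in blobs(mk,300):
    if st[4]<4000 and 130<c[1]<250 and 170<c[0]<370:
        r=cv2.minAreaRect(np.argwhere(b)[:,::-1].astype(np.float32));ys,xs=np.nonzero(b)
        P=depthpts(m,T,np.c_[xs,ys],d); 
        A=np.c_[P[:,:2],np.ones(len(P))];k=np.linalg.lstsq(A,P[:,2],rcond=None)[0]
        print("label",st,np.round(c,1),"centroid",np.round(P.mean(0)*1000,1),"slope",np.degrees(np.arctan2(np.hypot(k[0],k[1]),1)).round(1),np.hypot(k[0],k[1]).round(3),"dir",np.degrees(np.arctan2(-k[1],-k[0])).round(1))
for b,st,c in blobs(mb,300): print(st,c)
E
python3 meas.py
```

```text
B [[398.4, 190.7, 68.3], [390.6, 247.0, 68.3]] [[487.6, 203.7, 35.7], [478.0, 261.5, 35.7]] wF 56.8 wH 58.6 len 89.4
 axis yaw 8.86 edge yaw F,H [np.float64(7.88), np.float64(9.43)]
A [[415.7, 336.1, 68.3], [415.4, 393.5, 68.3]] [[508.4, 338.8, 35.7], [508.1, 396.1, 35.7]] wF 57.4 wH 57.3 len 92.7
 axis yaw 1.64 edge yaw F,H [np.float64(0.23), np.float64(0.38)]
label [ 191  170   41   46 1244] [211.5 192.2] centroid [437.9 225.4  54.5] slope 37.4 0.765 dir -30.5
label [ 306  189   32   41 1149] [320.8 208.6] centroid [461.7 366.2  53.1] slope 37.4 0.764 dir 36.0
[ 180  142   63   81 1977] [213.97470916 179.87253414]
[ 294  161   54   76 1913] [317.21902771 195.92943021]
```

>>> {"name": "carry_out", "arguments": {"commands": [[-0.04,0.078,0.15,0,1],[-0.04,0.078,0.15,0,1],[-0.04,0.078,0.15,0,1],[-0.04,0.078,0.17,0,1],[-0.04,0.078,0.2,0,1],[-0.04,0.078,0.21,0,1],[-0.04,0.078,0.21,0,1]]}}

```text
time: 3.15
tcp_pos: [0.4282, 0.3637, 0.0829]
orientation: [-0.017, -3.138, 0.004]
ft_force: [-1.1, -0.3, 0.1]
width: 0.0007
```

```bash
python3 go.py .428 .366 .064 181; python3 - <<'E'
from h import *
s=telemetry.get_state();p,d=viewer.capture("wrist");np.savez("w2.npz",p=p,d=d,pos=s["tcp_pos"],ori=s["orientation"])
cv2.imwrite("pics/w2.png",cv2.resize(p,None,fx=1.5,fy=1.5)[:,:,::-1])
E
```

```text
t 3.15 tcp [0.4282 0.3637 0.0829] yaw 179.39 tilt [-0.0032 -0.0027 -1.    ] q [ 0.66  0.2   1.99 -0.    0.95 -0.9 ] F [-1.1 -0.3  0.1] w 0.0007
delta tool [0.0001 0.0023 0.0189] spin -0.028 dist 0.019
```

View pics/w2.png

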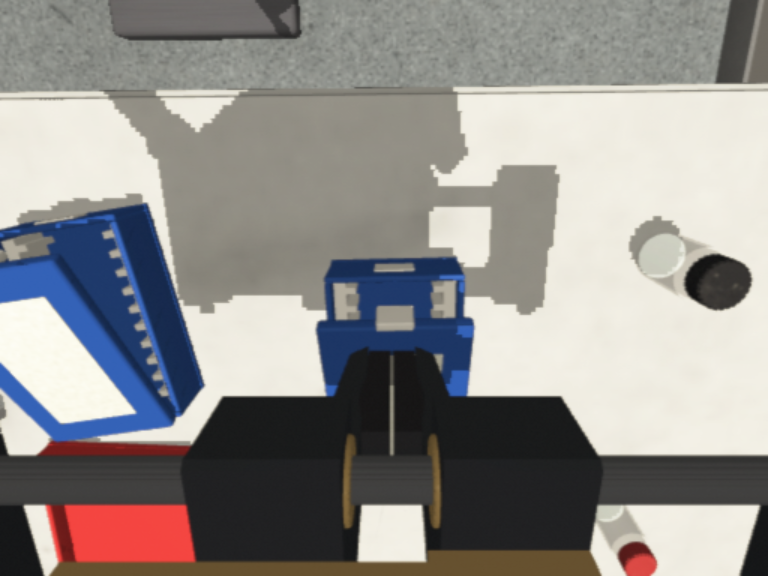

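>>> {"name": "carry_out", "arguments": {"commands": [[0,0.002,0.008,0,1],[0,0.002,0.015,0,1],[0,0.002,0.019,0,1],[0,0.002,0.023,0,1],[0,0.002,0.025,0,1],[0,0.002,0.025,0,1]]}}

```text
time: 3.8
tcp_pos: [0.4286, 0.3678, 0.0594]
orientation: [-0.014, -3.141, 0.0]
ft_force: [0.7, -0.3, -0.1]
width: 0.0009
```

>>> {"name": "carry_out", "arguments": {"commands": [[0,0,0.001,0,1],[0,0,0.002,0,1],[0,0,0.002,0,1]]}}

```text
time: 4.1
tcp_pos: [0.4288, 0.3679, 0.0576]
orientation: [0.014, 3.142, 0.0]
ft_force: [0.9, 0.0, 0.0]
width: 0.0006
```

>>> {"name": "carry_out", "arguments": {"commands": [[0,0,0.001,0,1],[0,0,0.002,0,1],[0,0,0.002,0,1]]}}

```text
time: 4.4
tcp_pos: [0.4289, 0.3681, 0.0562]
orientation: [0.014, 3.141, 0.0]
ft_force: [-2.0, -0.7, 4.1]
width: 0.0002
```

>>> {"name": "carry_out", "arguments": {"commands": [[0,0,0.0005,0,1],[0,0,0.001,0,1],[0,0,0.001,0,1]]}}

```text
time: 4.7
tcp_pos: [0.4289, 0.3681, 0.0558]
orientation: [0.014, 3.142, 0.0]
ft_force: [-2.4, -1.6, 7.5]
width: 0.0004
```

>>> {"name": "carry_out", "arguments": {"commands": [[0,0,-0.03,0,1],[0,0,-0.06,0,1],[0,0,-0.06,0,1]]}}

```text
time: 5.0
tcp_pos: [0.4315, 0.37, 0.1191]
orientation: [0.014, 3.135, 0.008]
ft_force: [0.3, 0.5, 0.6]
width: 0.0006
```

```bash
python3 go.py .404 .2206 .085 188.6; python3 - <<'E'
from h import *
p,d=viewer.capture("side");np.save("side1.npy",p)
cv2.imwrite("pics/side1.png",cv2.resize(p[150:320,130:340],None,fx=3.5,fy=3.5,interpolation=cv2.INTER_CUBIC)[:,:,::-1])
E
```

```text
t 5.0 tcp [0.4315 0.37   0.1191] yaw 179.5 tilt [ 0.0067  0.0051 -1.    ] q [ 0.67  0.16  1.96 -0.    1.01 -0.9 ] F [0.3 0.5 0.6] w 0.0006
delta tool [ 0.0264 -0.1498  0.0331] spin -0.159 dist 0.156
```

View pics/side1.png

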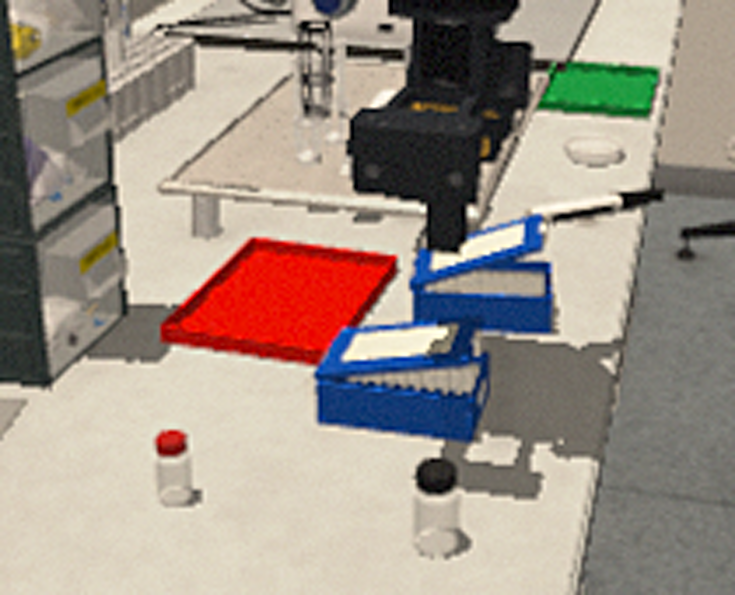

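>>> {"name": "carry_out", "arguments": {"commands": [[0.026,-0.15,0,-0.16,1],[0.026,-0.15,0,-0.16,1],[0.026,-0.15,0,-0.16,1],[0.026,-0.15,0.01,-0.16,1],[0.026,-0.15,0.03,-0.16,1],[0.026,-0.15,0.036,-0.16,1],[0.026,-0.15,0.036,-0.16,1]]}}

```text
time: 5.75
tcp_pos: [0.4, 0.2177, 0.0767]
orientation: [0.237, -3.129, 0.002]
ft_force: [0.2, -0.2, 1.1]
width: 0.0006
```

```bash
python3 go.py .404 .2206 .064 188.6; python3 - <<'E'
from h import *
s=telemetry.get_state();p,d=viewer.capture("wrist");np.savez("w3.npz",p=p,d=d,pos=s["tcp_pos"],ori=s["orientation"])
cv2.imwrite("pics/w3.png",cv2.resize(p,None,fx=1.5,fy=1.5)[:,:,::-1])
E
```

```text
t 5.75 tcp [0.4    0.2177 0.0767] yaw -171.32 tilt [-0.0037 -0.0016 -1.    ] q [ 0.44  0.02  2.21  0.    0.92 -1.28] F [ 0.2 -0.2  1.1] w 0.0006
delta tool [-0.0045  0.0022  0.0126] spin 0.001 dist 0.014
```

View pics/w3.png

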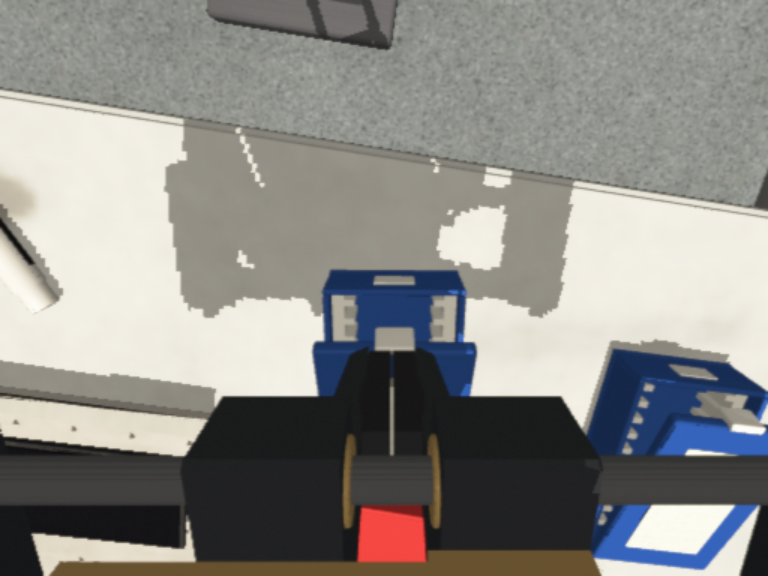

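>>> {"name": "carry_out", "arguments": {"commands": [[-0.009,0,0.004,0,1],[-0.009,0,0.01,0,1],[-0.009,0,0.014,0,1],[-0.009,0,0.016,0,1],[-0.009,0,0.018,0,1],[-0.009,0,0.018,0,1]]}}

```text
time: 6.4
tcp_pos: [0.41, 0.2194, 0.0603]
orientation: [0.237, -3.132, 0.0]
ft_force: [-0.9, -1.3, -0.0]
width: 0.0003
```

>>> {"name": "carry_out", "arguments": {"commands": [[0,0,0.001,0,1],[0,0,0.002,0,1],[0,0,0.002,0,1]]}}

```text
time: 6.7
tcp_pos: [0.4103, 0.2194, 0.0586]
orientation: [-0.237, 3.133, 0.0]
ft_force: [0.2, -0.6, 0.8]
width: 0.0003
```

>>> {"name": "carry_out", "arguments": {"commands": [[0,0,0.001,0,1],[0,0,0.002,0,1],[0,0,0.002,0,1]]}}

```text
time: 7.0
tcp_pos: [0.4103, 0.2194, 0.0565]
orientation: [0.237, -3.133, -0.0]
ft_force: [0.0, -0.2, 0.5]
width: 0.0003
```

>>> {"name": "carry_out", "arguments": {"commands": [[0,0,0.001,0,1],[0,0,0.001,0,1],[0,0,0.001,0,1]]}}

```text
time: 7.3
tcp_pos: [0.4103, 0.2195, 0.0556]
orientation: [0.237, -3.133, -0.0]
ft_force: [0.1, 0.5, -0.1]
width: 0.0003
```

>>> {"name": "carry_out", "arguments": {"commands": [[0,0,0.001,0,1],[0,0,0.002,0,1],[0,0,0.002,0,1]]}}

```text
time: 7.6
tcp_pos: [0.4102, 0.2194, 0.0534]
orientation: [0.237, -3.132, 0.0]
ft_force: [-0.2, 0.5, -0.2]
width: 0.0006
```

>>> {"name": "carry_out", "arguments": {"commands": [[0,0,0.001,0,1],[0,0,0.002,0,1],[0,0,0.002,0,1]]}}

```text
time: 7.9
tcp_pos: [0.4102, 0.2194, 0.0514]
orientation: [0.237, -3.132, 0.0]
ft_force: [-0.9, -0.5, 0.4]
width: 0.0001
```

>>> {"name": "carry_out", "arguments": {"commands": [[0,0,0.001,0,1],[0,0,0.002,0,1],[0,0,0.002,0,1]]}}

```text
time: 8.2
tcp_pos: [0.4102, 0.2194, 0.0494]
orientation: [0.237, -3.132, 0.0]
ft_force: [0.0, 0.9, -0.2]
width: 0.0004
```

>>> {"name": "carry_out", "arguments": {"commands": [[0.001,0,0.002,0,1],[0.002,0,0.004,0,1],[0.003,0,0.006,0,1],[0.004,0,0.008,0,1],[0.004,0,0.01,0,1],[0.004,0,0.01,0,1]]}}

```text
time: 8.8
tcp_pos: [0.4059, 0.2187, 0.0392]
orientation: [0.237, -3.132, 0.0]
ft_force: [0.1, -1.1, 0.9]
width: 0.0006
```

>>> {"name": "carry_out", "arguments": {"commands": [[0,0,0.001,0,1],[0,0,0.002,0,1],[0,0,0.002,0,1]]}}

```text
time: 9.1
tcp_pos: [0.4063, 0.2188, 0.0375]
orientation: [0.237, -3.132, 0.0]
ft_force: [-0.0, 0.5, -0.7]
width: 0.0007
```

>>> {"name": "carry_out", "arguments": {"commands": [[0,0,0.001,0,1],[0,0,0.0015,0,1],[0,0,0.0015,0,1]]}}

```text
time: 9.4
tcp_pos: [0.4064, 0.2189, 0.0363]
orientation: [0.237, -3.133, -0.0]
ft_force: [-0.0, -0.5, 2.8]
width: 0.0005
```

>>> {"name": "carry_out", "arguments": {"commands": [[0,0,0.0005,0,1],[0,0,0.001,0,1],[0,0,0.001,0,1]]}}

```text
time: 9.7
tcp_pos: [0.4064, 0.2189, 0.0361]
orientation: [0.237, -3.132, 0.0]
ft_force: [-3.8, -1.9, 10.2]
width: 0.0005
```

>>> {"name": "carry_out", "arguments": {"commands": [[0,0,-0.03,0,1],[0,0,-0.08,0,0],[0,0,-0.13,0,0],[0,0,-0.18,0,0],[0,0,-0.19,0,0],[0,0,-0.19,0,0],[0,0,-0.19,0,0]]}}

```text
time: 10.4
tcp_pos: [0.4056, 0.2185, 0.2236]
orientation: [0.237, -3.131, 0.001]
ft_force: [0.4, -0.4, -1.1]
width: 0.0465
```

```bash
python3 go.py .4314 .2248 .1 188.6; python3 - <<'E'
from h import *
s=telemetry.get_state();p,d=viewer.capture("wrist");np.savez("w4.npz",p=p,d=d,pos=s["tcp_pos"],ori=s["orientation"])
cv2.imwrite("pics/w4.png",cv2.resize(p,None,fx=1.5,fy=1.5)[:,:,::-1])
cv2.imwrite("pics/w4c.png",cv2.resize(p[120:280,180:340],None,fx=3.75,fy=3.75,interpolation=cv2.INTER_CUBIC)[:,:,::-1])
E
```

```text
t 10.4 tcp [0.4056 0.2185 0.2236] yaw -171.34 tilt [-1.8e-03 -8.0e-04 -1.0e+00] q [ 0.44 -0.14  2.06  0.    1.22 -1.28] F [ 0.4 -0.4 -1.1] w 0.0465
delta tool [-0.0267  0.0024  0.1235] spin 0.001 dist 0.126
```

View pics/w4.png

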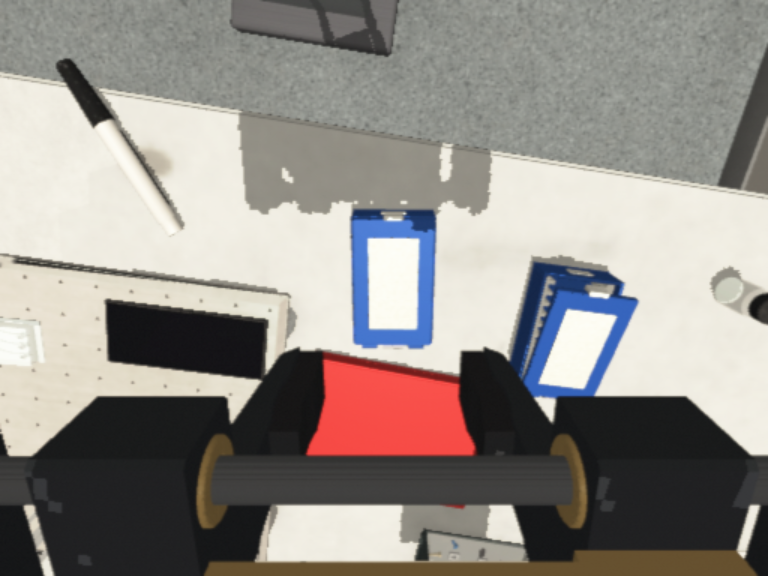

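View pics/w4c.png

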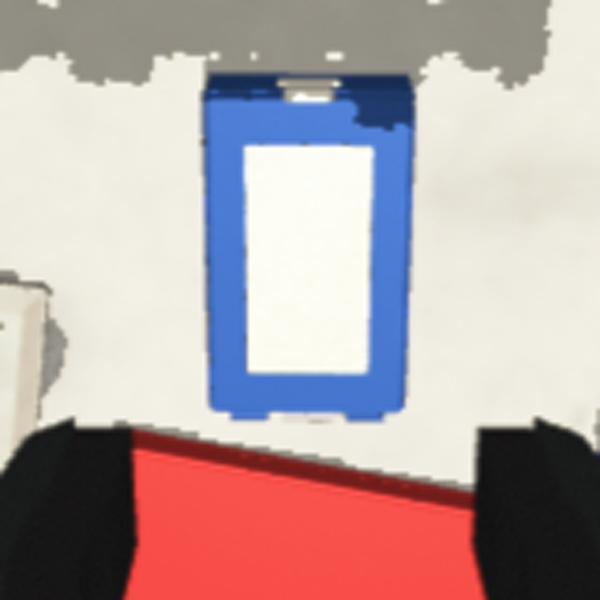

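```bash
python3 - <<'E'
from h import *
w=np.load("w4.npz");s={"tcp_pos":w["pos"],"orientation":w["ori"]};m,T=T_cam("wrist",s)
f=lambda a:np.array(a)/3.75+[180,120]-0.4
C=onplane(m,T,f([(205,99),(413,99),(210,412),(405,412)]),.036)*1000
print(np.round(C,1).tolist())
F=C[:2].mean(0);H=C[2:].mean(0);a=H-F
print("w",np.linalg.norm(C[1]-C[0]),np.linalg.norm(C[3]-C[2]),"len",np.linalg.norm(a),"yaw",np.degrees(np.arctan2(a[1],a[0])),[np.degrees(np.arctan2(-(e[0]),e[1])) for e in(C[1]-C[0],C[3]-C[2])],"mid",(F+H)/2)
E
```

```text
[[390.8, 188.6, 36.0], [382.0, 246.4, 36.0], [486.3, 202.3, 36.0], [477.3, 261.2, 36.0]]
w 58.43386784474819 59.634086776012886 len 96.44268348257124 yaw 8.497647968967835 [np.float64(8.705517583131993), np.float64(8.712453678169934)] mid [434.11090943 224.61089384  36.        ]
```

```bash
python3 go.py .4331 .2245 .006 188.6
```

```text
t 10.45 tcp [0.405  0.2182 0.2227] yaw -171.34 tilt [-0.0035 -0.0016 -1.    ] q [ 0.44 -0.14  2.06  0.    1.22 -1.28] F [-0.  -1.4 -0.6] w 0.0504
delta tool [-0.0295  0.0022  0.2166] spin 0.001 dist 0.219
```

>>> {"name": "carry_out", "arguments": {"commands": [[-0.028,0.002,0.05,0,0],[-0.028,0.002,0.1,0,0],[-0.028,0.002,0.13,0,0],[-0.028,0.002,0.15,0,0],[-0.028,0.002,0.18,0,0],[-0.028,0.002,0.2,0,0],[-0.028,0.002,0.213,0,0],[-0.028,0.002,0.216,0,0]]}}

```text
time: 11.25
tcp_pos: [0.4308, 0.2237, 0.0058]
orientation: [0.237, -3.126, 0.004]
ft_force: [0.1, 0.3, 0.6]
width: 0.0879
```

```bash
python3 go.py .4331 .2245 .006 188.6
```

```text
t 11.25 tcp [0.4308 0.2237 0.0058] yaw -171.34 tilt [-0.0061 -0.0028 -1.    ] q [ 0.43  0.19  2.19  0.    0.77 -1.29] F [0.1 0.3 0.6] w 0.0879
delta tool [-0.0024  0.0004 -0.0002] spin 0.001 dist 0.002
```

>>> {"name": "carry_out", "arguments": {"commands": [[-0.001,0,0,0,1],[-0.001,0,0,0,1],[-0.001,0,0,0,1],[-0.001,0,0,0,1],[-0.001,0,0,0,1],[-0.001,0,0,0,1]], "squeeze": 25}}

```text
time: 11.85
tcp_pos: [0.4358, 0.2256, 0.0103]
orientation: [-0.237, 3.13, 0.001]
ft_force: [-0.1, -1.3, 6.7]
width: 0.0616
```

>>> {"name": "carry_out", "arguments": {"commands": [[0,0,-0.01,0,1],[0,0,-0.03,0,1],[0,0,-0.06,0,1],[0,0,-0.1,0,1],[0,0,-0.14,0,1],[0,0,-0.16,0,1],[0,0,-0.17,0,1],[0,0,-0.17,0,1]]}}

```text
time: 12.65
tcp_pos: [0.4351, 0.2255, 0.1803]
orientation: [-0.237, 3.131, 0.001]
ft_force: [0.1, 0.6, -2.3]
width: 0.0617
```

```bash
python3 go.py .40 -.335 .17 180;python3 - <<'E'
from h import *
s=telemetry.get_state();p,d=viewer.capture("wrist")
cv2.imwrite("pics/w5.png",p[:,:,::-1])
E
```

```text
t 12.65 tcp [0.4351 0.2255 0.1803] yaw -171.34 tilt [ 0.0019  0.001  -1.    ] q [ 0.43 -0.04  2.06  0.    1.13 -1.29] F [ 0.1  0.6 -2.3] w 0.0617
delta tool [ 0.1192 -0.5488  0.0097] spin 0.151 dist 0.562
```

View pics/w5.png

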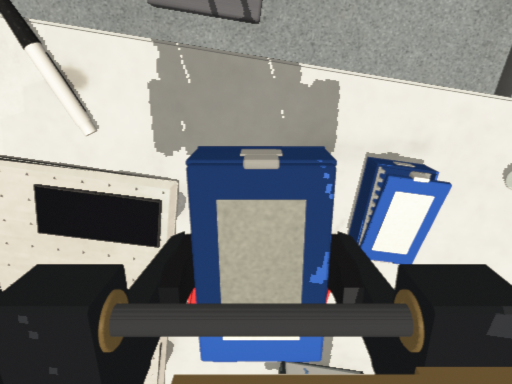

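>>> {"name": "carry_out", "arguments": {"commands": [[0.001,-0.02,-0.02,0,1],[0.002,-0.06,-0.05,0.02,1],[0.02,-0.564,-0.12,0.15,1],[0.02,-0.564,-0.12,0.15,1],[0.02,-0.564,-0.12,0.15,1],[0.02,-0.564,-0.12,0.15,1],[0.02,-0.564,-0.12,0.15,1],[0.02,-0.564,-0.12,0.15,1]]}}

```text
time: 13.5
tcp_pos: [0.4746, -0.1312, 0.2679]
orientation: [0.002, -3.138, -0.003]
ft_force: [0.8, -0.0, -2.0]
width: 0.0617
```

```bash
python3 go.py .50 -.335 .30 180
```

```text
t 13.5 tcp [ 0.4746 -0.1312  0.2679] yaw -179.94 tilt [-0.004   0.0017 -1.    ] q [-0.32 -0.1   1.94  0.    1.3  -1.89] F [ 0.8 -0.  -2. ] w 0.0617
delta tool [-0.0251 -0.2038 -0.0326] spin 0.001 dist 0.208
```

>>> {"name": "carry_out", "arguments": {"commands": [[-0.025,-0.2,-0.032,0,1],[-0.025,-0.2,-0.032,0,1],[-0.025,-0.2,-0.032,0,1],[-0.025,-0.2,-0.032,0,1],[-0.025,-0.2,-0.032,0,1],[-0.025,-0.2,-0.032,0,1],[-0.025,-0.2,-0.032,0,1]]}}

```text
time: 14.2
tcp_pos: [0.5004, -0.3281, 0.2999]
orientation: [0.002, -3.138, -0.005]
ft_force: [-0.7, -0.0, -1.8]
width: 0.0616
```

```bash
python3 go.py .405 -.339 .20 180; python3 - <<'E'
from h import *
s=telemetry.get_state();p,d=viewer.capture("wrist");np.savez("w6.npz",p=p,d=d,pos=s["tcp_pos"],ori=s["orientation"])
cv2.imwrite("pics/w6.png",cv2.resize(p,None,fx=1.5,fy=1.5)[:,:,::-1])
E
```

```text
t 14.2 tcp [ 0.5004 -0.3281  0.2999] yaw -179.92 tilt [-0.0034  0.0033 -1.    ] q [-0.62  0.09  1.69  0.    1.36 -2.19] F [-0.7 -0.  -1.8] w 0.0616
delta tool [ 0.0951 -0.0111  0.1002] spin 0.001 dist 0.139
```

View pics/w6.png

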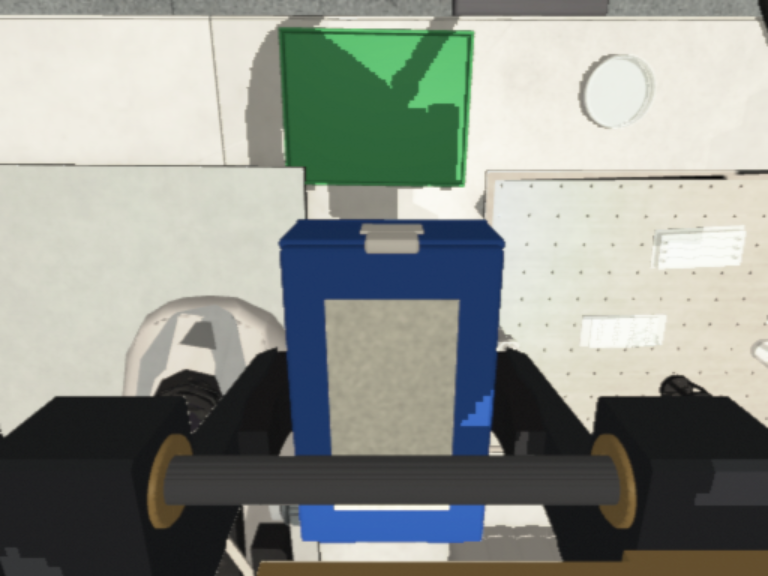

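```bash
python3 - <<'E'
from h import *
w=np.load("w6.npz");s={"tcp_pos":w["pos"],"orientation":w["ori"]};m,T=T_cam("wrist",s)
mk=cv2.inRange(cv2.cvtColor(w["p"],cv2.COLOR_RGB2HSV),(50,100,30),(85,255,255))
for b,st,c in blobs(mk,2000):
    P=onplane(m,T,np.argwhere(b)[:,::-1],.014)[:,:2].astype(np.float32)*1000
    r=cv2.minAreaRect(P);print("tray",np.round(r[0],1),np.round(r[1],1),r[2])
C=onplane(m,T,np.array([(279,28),(474,31),(288,186),(466,188)])/1.5-.3,.014)*1000;print(np.round(C,1).tolist(),C.mean(0))
# held lid: z from T
z=s["tcp_pos"][2]-.0103+.036
L=onplane(m,T,np.array([(280,247),(503,247),(302,541),(482,541)])/1.5-.3,z)*1000
print(np.round(L-1000*s["tcp_pos"],1).tolist(),np.round(L.mean(0)-1000*s["tcp_pos"],1))
E
```

```text
tray [ 405.7 -339.6] [157.4 124.1] 89.26542663574219
[[342.9, -417.8, 14.0], [344.6, -259.8, 14.0], [468.9, -418.6, 14.0], [470.4, -260.1, 14.0]] [ 406.69338485 -339.07851506   14.        ]
[[-50.8, -28.1, 25.7], [-50.9, 29.2, 25.7], [45.2, -27.8, 25.7], [45.3, 29.6, 25.7]] [-2.8  0.8 25.7]
```

>>> {"name": "carry_out", "arguments": {"commands": [[0.045,-0.011,0.02,0.014,1],[0.09,-0.011,0.04,0.014,1],[0.091,-0.011,0.09,0.014,1],[0.091,-0.011,0.14,0.014,1],[0.091,-0.011,0.18,0.014,1],[0.091,-0.011,0.22,0.014,1],[0.091,-0.011,0.25,0.014,1],[0.091,-0.011,0.25,0.014,1]]}}

```text
time: 15.05
tcp_pos: [0.4068, -0.3356, 0.0475]
orientation: [-0.017, -3.134, -0.012]
ft_force: [-0.6, 0.0, -2.6]
width: 0.0619
```

```bash
python3 go.py .409 -.3395 .02 179.3; python3 - <<'E'
from h import *
s=telemetry.get_state();p,d=viewer.capture("wrist");np.savez("w7.npz",p=p,d=d,pos=s["tcp_pos"],ori=s["orientation"])
cv2.imwrite("pics/w7.png",cv2.resize(p,None,fx=1.5,fy=1.5)[:,:,::-1])
E
```

```text
t 15.05 tcp [ 0.4068 -0.3356  0.0475] yaw 179.38 tilt [-0.0079  0.0075 -0.9999] q [-0.74  0.19  2.08  0.    0.88 -2.3 ] F [-0.6  0.  -2.6] w 0.0619
delta tool [-0.0025 -0.0041  0.0274] spin 0.001 dist 0.028
```

View pics/w7.png

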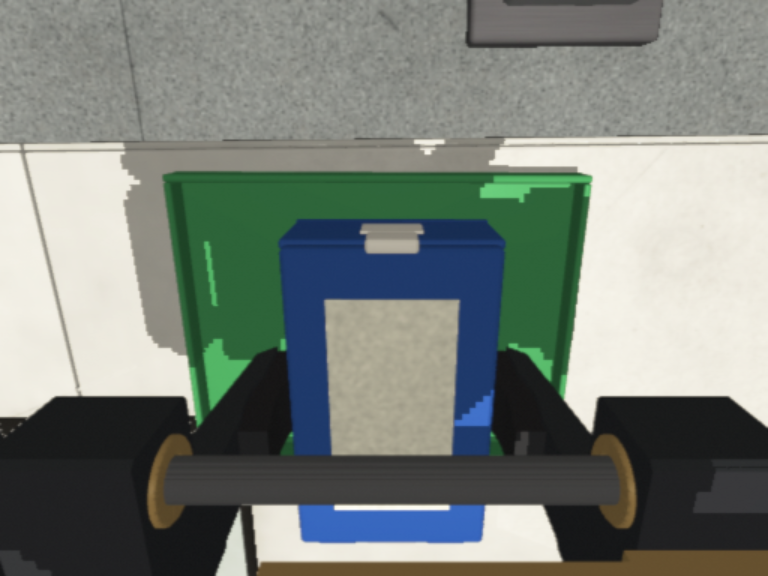

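>>> {"name": "carry_out", "arguments": {"commands": [[0,0,0.006,0,1],[0,0,0.013,0,1],[0,0,0.02,0,1],[0,0,0.024,0,1],[0,0,0.024,0,1],[0,0,0.024,0,1]]}}

```text
time: 15.7
tcp_pos: [0.4103, -0.3408, 0.0284]
orientation: [0.02, 3.141, -0.0]
ft_force: [-0.5, -0.4, -2.1]
width: 0.0619
```

```bash
python3 go.py .409 -.3395 .013 179.3
```

```text
t 15.7 tcp [ 0.4103 -0.3408  0.0284] yaw 179.26 tilt [ 1.e-04 -0.e+00 -1.e+00] q [-0.74  0.23  2.08  0.    0.83 -2.3 ] F [-0.5 -0.4 -2.1] w 0.0619
delta tool [0.0013 0.0012 0.0154] spin -0.001 dist 0.016
```

>>> {"name": "carry_out", "arguments": {"commands": [[0.001,0.001,0.004,0,1],[0.001,0.001,0.008,0,1],[0.001,0.001,0.011,0,1],[0.001,0.001,0.011,0,1]]}}

```text
time: 16.1
tcp_pos: [0.4088, -0.3392, 0.0166]
orientation: [-0.02, -3.141, -0.001]
ft_force: [0.2, -0.6, -2.5]
width: 0.0618
```

>>> {"name": "carry_out", "arguments": {"commands": [[0,0,0.001,0,1],[0,0,0.002,0,1],[0,0,0.002,0,1]]}}

```text
time: 16.4
tcp_pos: [0.4093, -0.3396, 0.0152]
orientation: [-0.02, -3.141, -0.0]
ft_force: [0.2, 0.3, -2.0]
width: 0.0617
```

>>> {"name": "carry_out", "arguments": {"commands": [[0,0,0.001,0,1],[0,0,0.002,0,1],[0,0,0.002,0,1]]}}

```text
time: 16.7
tcp_pos: [0.4094, -0.3397, 0.0134]
orientation: [0.02, 3.141, -0.0]
ft_force: [0.3, 0.4, -2.3]
width: 0.0615
```

>>> {"name": "carry_out", "arguments": {"commands": [[0,0,0.0005,0,1],[0,0,0.001,0,1],[0,0,0.001,0,1]]}}

```text
time: 17.0
tcp_pos: [0.4094, -0.3397, 0.0132]
orientation: [-0.02, -3.141, -0.0]
ft_force: [-2.4, 1.8, 6.2]
width: 0.0618
```

>>> {"name": "carry_out", "arguments": {"commands": [[0,0,0.0005,0,1],[0,0,0.001,0,1],[0,0,0.001,0,1]]}}

```text
time: 17.3
tcp_pos: [0.4094, -0.3397, 0.0132]
orientation: [-0.02, -3.141, -0.0]
ft_force: [-4.0, 3.5, 12.8]
width: 0.0618
```

>>> {"name": "carry_out", "arguments": {"commands": [[0,0,-0.001,0,1],[0,0,-0.001,0,0.1],[0,0,-0.001,0,0.1],[0,0,-0.001,0,0.1],[0,0,-0.001,0,0.1],[0,0,-0.02,0,0.1],[0,0,-0.06,0,0.1],[0,0,-0.1,0,0.1]]}}

```text
time: 18.1
tcp_pos: [0.4084, -0.3389, 0.1112]
orientation: [-0.02, -3.139, -0.003]
ft_force: [0.5, -0.6, -0.6]
width: 0.0795
```

>>> {"name": "carry_out", "arguments": {"commands": [[-0.02,0,-0.05,0,0],[-0.06,0,-0.1,0,0],[-0.1,0,-0.15,0,0],[-0.1,0,-0.17,0,0],[-0.1,0,-0.17,0,0]]}}

```text
time: 18.6
tcp_pos: [0.5147, -0.343, 0.2896]
orientation: [0.017, 3.13, -0.012]
ft_force: [0.5, 0.1, -0.5]
width: 0.0881
```

```bash
python3 go.py .37 .36 .30 180; python3 - <<'E'
from h import *
s=telemetry.get_state();p,d=viewer.capture("wrist");np.savez("w8.npz",p=p,d=d,pos=s["tcp_pos"],ori=s["orientation"])
cv2.imwrite("pics/w8.png",cv2.resize(p,None,fx=1.5,fy=1.5)[:,:,::-1])
E
```

```text
t 18.6 tcp [ 0.5147 -0.343   0.2896] yaw 179.37 tilt [ 0.0118 -0.0079 -0.9999] q [-0.63  0.12  1.68  0.    1.33 -2.19] F [ 0.5  0.1 -0.5] w 0.0881
delta tool [ 0.1523  0.7013 -0.0177] spin -0.011 dist 0.718
```

View pics/w8.png

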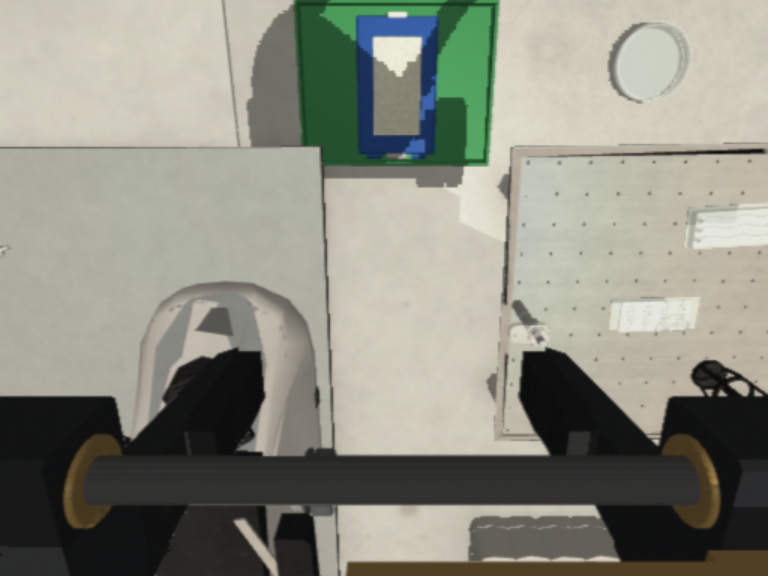

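>>> {"name": "carry_out", "arguments": {"commands": [[0.09,0.7,0,0,0],[0.09,0.7,0,0,0],[0.09,0.7,0,0,0],[0.09,0.7,0,0,0],[0.09,0.7,0,0,0],[0.09,0.7,0,0,0],[0.09,0.7,0,0,0],[0.09,0.7,0,0,0]]}}

```text
time: 19.45
tcp_pos: [0.4613, 0.0578, 0.2794]
orientation: [-0.021, -3.139, 0.0]
ft_force: [0.6, 0.6, -0.1]
width: 0.088
```

```bash
python3 go.py .43 .36 .24 181
```

```text
t 19.45 tcp [0.4613 0.0578 0.2794] yaw 179.22 tilt [-2.7e-03 -3.0e-04 -1.0e+00] q [ 0.07 -0.17  1.98 -0.    1.33 -1.49] F [ 0.6  0.6 -0.1] w 0.088
delta tool [0.0353 0.3018 0.0394] spin -0.031 dist 0.306
```

>>> {"name": "carry_out", "arguments": {"commands": [[0.035,0.3,0.04,-0.03,0],[0.035,0.3,0.04,-0.03,0],[0.035,0.3,0.04,-0.03,0],[0.035,0.3,0.04,-0.03,0],[0.035,0.3,0.04,-0.03,0],[0.035,0.3,0.04,-0.03,0],[0.035,0.3,0.04,-0.03,0],[0.035,0.3,0.04,-0.03,0]]}}

```text
time: 20.25
tcp_pos: [0.4307, 0.3567, 0.2389]
orientation: [0.031, -3.138, 0.005]
ft_force: [0.6, 0.2, -0.3]
width: 0.0881
```

```bash
python3 go.py .4562 .3665 .01 181; python3 - <<'E'
from h import *
s=telemetry.get_state();p,d=viewer.capture("wrist");np.savez("w9.npz",p=p,d=d,pos=s["tcp_pos"],ori=s["orientation"])
cv2.imwrite("pics/w9.png",cv2.resize(p,None,fx=1.5,fy=1.5)[:,:,::-1])
cv2.imwrite("pics/w9c.png",cv2.resize(p[120:280,180:340],None,fx=3.75,fy=3.75,interpolation=cv2.INTER_CUBIC)[:,:,::-1])
E
```

```text
t 20.25 tcp [0.4307 0.3567 0.2389] yaw -178.87 tilt [-0.0034 -0.0031 -1.    ] q [ 0.65  0.05  1.85 -0.    1.25 -0.94] F [ 0.6  0.2 -0.3] w 0.0881
delta tool [-0.0265  0.01    0.2287] spin 0.002 dist 0.23
```

View pics/w9.png

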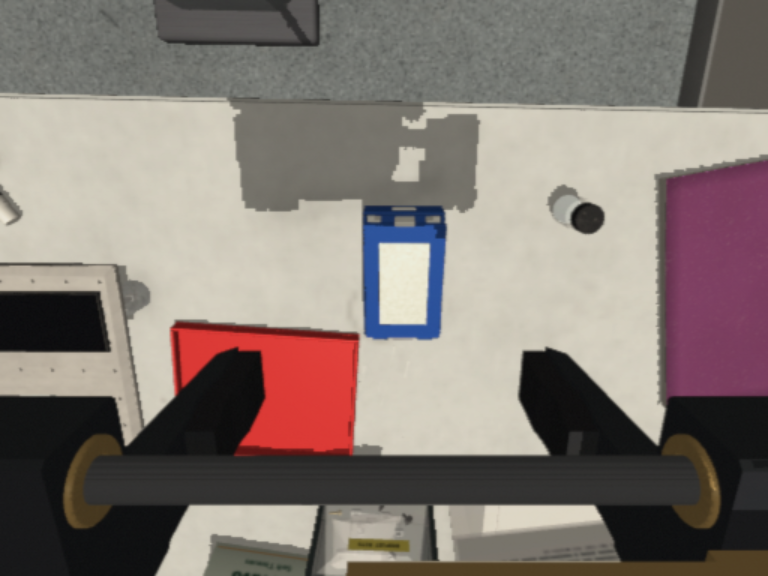

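View pics/w9c.png

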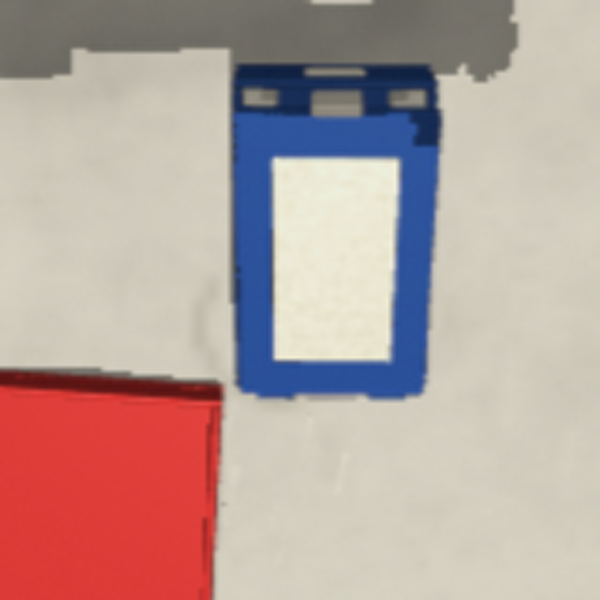

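```bash
python3 - <<'E'
from h import *
w=np.load("w9.npz");s={"tcp_pos":w["pos"],"orientation":w["ori"]};m,T=T_cam("wrist",s)
f=lambda a:np.array(a)/3.75+[180,120]-0.4
F=onplane(m,T,f([(236,112),(440,112)]),.0573)*1000;H=onplane(m,T,f([(238,393),(426,393)]),.0357)*1000
a=(H.mean(0)-F.mean(0))
print(np.round(F,1).tolist(),np.round(H,1).tolist(),"w",np.linalg.norm(F[1]-F[0]),np.linalg.norm(H[1]-H[0]),"len",np.linalg.norm(a[:2]),"yaw",np.degrees(np.arctan2(a[1],a[0])),[np.degrees(np.arctan2(-(e[0]),e[1])) for e in(F[1]-F[0],H[1]-H[0])])
u=a[:2]/np.linalg.norm(a[:2]);print("centre from hinge",H.mean(0)[:2]-51.3*u,"from front",F.mean(0)[:2]+(98*.976-1.3-50)*u, )
C=onplane(m,T,np.array([(173,324),(358,337),(352.5,457)])/1.5-.3,.014)*1000;print("tray corners",np.round(C,1).tolist(),np.linalg.norm(C[1]-C[0]),np.linalg.norm(C[2]-C[1]),"yaw",np.degrees(np.arctan2(-(C[1]-C[0])[0],(C[1]-C[0])[1])),np.degrees(np.arctan2((C[2]-C[1])[1],(C[2]-C[1])[0])))
e=(C[1]-C[0])[:2];e/=np.linalg.norm(e);n=np.array([e[1],-e[0]]);print("tray centre",(C[0]+C[1])[:2]/2+63*n)
E
```

```text
[[414.2, 337.6, 57.3], [413.0, 394.1, 57.3]] [[508.8, 337.3, 35.7], [507.5, 397.1, 35.7]] w 56.46237827442826 59.836885260191465 len 94.54039287112101 yaw 0.8221132920125601 [np.float64(1.204594226332735), np.float64(1.248882814803019)]
centre from hinge [456.81588462 366.49175708] from front [457.92337773 366.50764913]
tray corners [[510.2, 175.0, 14.0], [518.7, 330.2, 14.0], [639.6, 325.0, 14.0]] 155.4268841537492 121.00949184011382 yaw -3.1382279581360084 -2.4679268852832537
tray centre [577.31622994 249.1306242 ]
```

>>> {"name": "carry_out", "arguments": {"commands": [[-0.028,0.01,0.05,0,0],[-0.028,0.01,0.1,0,0],[-0.028,0.01,0.13,0,0],[-0.028,0.01,0.16,0,0],[-0.028,0.01,0.19,0,0],[-0.028,0.01,0.215,0,0],[-0.028,0.01,0.226,0,0],[-0.028,0.01,0.228,0,0]]}}

```text
time: 21.1
tcp_pos: [0.4594, 0.3649, 0.012]
orientation: [0.024, -3.139, 0.003]
ft_force: [0.4, 0.0, 0.5]
width: 0.088
```

>>> {"name": "carry_out", "arguments": {"commands": [[0,0,0,0,0],[0,0,0,0,0]]}}

```text
time: 21.3
tcp_pos: [0.4614, 0.3678, 0.0151]
orientation: [-0.026, 3.139, 0.003]
ft_force: [0.2, 0.0, 0.3]
width: 0.0884
```

```bash
python3 go.py .4573 .3665 .01 181; python3 - <<'E'
from h import *
s=telemetry.get_state();p,d=viewer.capture("wrist")
cv2.imwrite("pics/w10.png",p[:,:,::-1])
E
```

```text
t 21.3 tcp [0.4614 0.3678 0.0151] yaw -179.05 tilt [ 0.0024  0.0017 -1.    ] q [ 0.63  0.34  1.97 -0.    0.83 -0.96] F [0.2 0.  0.3] w 0.0884
delta tool [ 0.0041 -0.0012  0.0051] spin -0.001 dist 0.007
```

View pics/w10.png

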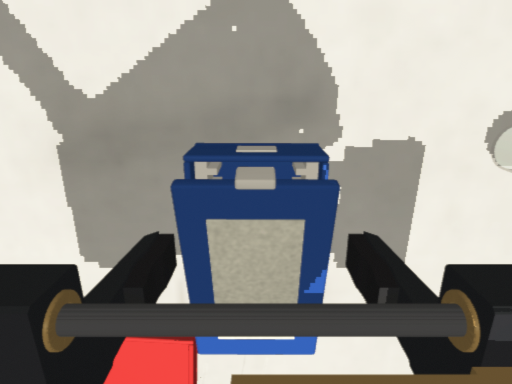

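Case A sits between the open fingers: lid front edge at row 183, columns 172–336, with the finger tips at columns 172 and 350. I'll go 5 mm lower and 4 mm back, then close.

>>> {"name": "carry_out", "arguments": {"commands": [[0.004,-0.001,0.005,0,0],[0.004,-0.001,0.005,0,0],[0.004,-0.001,0.005,0,1],[0.004,-0.001,0.005,0,1],[0.004,-0.001,0.005,0,1],[0.004,-0.001,0.005,0,1],[0.004,-0.001,0.005,0,1]], "squeeze": 25}}

```text
time: 22.05
tcp_pos: [0.4561, 0.3663, 0.0084]
orientation: [-0.027, 3.141, -0.0]
ft_force: [-1.1, 0.2, 0.5]
width: 0.0619
```

>>> {"name": "carry_out", "arguments": {"commands": [[0,0,-0.01,0,1],[0,0,-0.03,0,1],[0,0,-0.06,0,1],[0,0,-0.08,0,1],[0,0,-0.09,0,1],[0,0,-0.09,0,1]]}}

```text
time: 22.65
tcp_pos: [0.4571, 0.367, 0.1002]
orientation: [-0.027, 3.139, 0.003]
ft_force: [-0.6, 0.5, -2.3]
width: 0.0616
```

```bash
python3 go.py .5773 .2491 .10 177.2;  python3 - <<'E'
from h import *
s=telemetry.get_state();p,d=viewer.capture("wrist")
cv2.imwrite("pics/w11.png",p[:,:,::-1])
E
```

```text
t 22.65 tcp [0.4571 0.367  0.1002] yaw -179.02 tilt [ 0.0027  0.002  -1.    ] q [ 0.63  0.22  1.93  0.    0.99 -0.95] F [-0.6  0.5 -2.3] w 0.0616
delta tool [-0.1182 -0.1199  0.0003] spin 0.066 dist 0.168
```

View pics/w11.png

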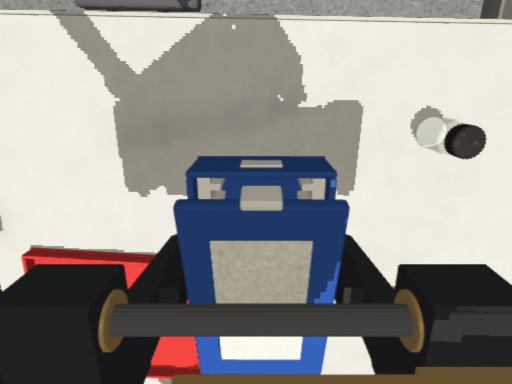

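```bash
python3 - <<'E'
from h import *
for fn in ["w9","w1","w4"]:
    w=np.load(fn+".npz");s={"tcp_pos":w["pos"],"orientation":w["ori"]};m,T=T_cam("wrist",s)
    h=cv2.cvtColor(w["p"],cv2.COLOR_RGB2HSV)
    mk=cv2.inRange(h,(0,150,60),(10,255,255))|cv2.inRange(h,(170,150,60),(180,255,255))
    b,st,c=max(blobs(mk,300),key=lambda t:t[1][4]);print(fn,st,"cam",np.round(T[:3,3],3))
    cols=[x for x in range(st[0]+4,st[0]+st[2]-4) if b[:,x].any()]
    top=np.array([(x,np.argmax(b[:,x])-.5) for x in cols])
    if fn=="w1" or fn=="w4": top=top[np.abs(top[:,1]-np.median(top[:,1]))<8]
    for z in (0,.014):
        P=onplane(m,T,top,z)[:,:2]*1000
        v=cv2.fitLine(P.astype(np.float32),cv2.DIST_HUBER,0,.01,.01).ravel();v*=np.sign(v[1])
        print(" front z",z,"yaw",np.degrees(np.arctan2(-v[0],v[1])).round(2),"x at y=247:",(v[2]+(247-v[3])*v[0]/v[1]).round(1),"resid",np.std((P-v[2:])@[v[1],-v[0]]).round(2))
    if fn=="w9":
        rows=range(232,296); R_=np.array([(511-np.argmax(b[y][::-1])+.5,y) for y in rows]);L=np.array([(np.argmax(b[y])-.5,y) for y in range(222,234)])
        for nm,E in(("right",R_),("left",L)):
          for z in (0,.014):
            P=onplane(m,T,E,z)[:,:2]*1000;k=np.polyfit(P[:,0],P[:,1],1);print(nm,z,"slope deg",np.degrees(np.arctan(k[0])).round(2),"y at x=580",np.polyval(k,580).round(1),"x max",P[:,0].max().round(1))
        ys=[np.nonzero(b[:,x])[0].max() for x in range(180,232)];P=onplane(m,T,np.c_[range(180,232),np.array(ys)+.5],.014)*1000;print("back x",np.round(P[::10,:2],1).tolist())
    cv2.imwrite(f"pics/red_{fn}.png",mk)
E
```

```text
w9 [ 114  215  125   89 7031] cam [0.351 0.356 0.384]
 front z 0 yaw -3.02 x at y=247: 518.1 resid 0.41
 front z 0.014 yaw -3.02 x at y=247: 511.8 resid 0.4
right 0 slope deg -3.09 y at x=580 326.5 x max 634.6
right 0.014 slope deg -3.09 y at x=580 327.1 x max 624.3
left 0 slope deg -0.34 y at x=580 164.5 x max 541.1
left 0.014 slope deg -0.34 y at x=580 171.4 x max 534.2
back x [[639.9, 249.3], [639.5, 263.1], [639.2, 277.0], [638.9, 290.8], [638.6, 304.6], [638.3, 318.5]]
w1 [ 183  230   59   35 1600] cam [0.308 0.289 0.439]
 front z 0 yaw -3.11 x at y=247: 518.5 resid 0.47
 front z 0.014 yaw -3.11 x at y=247: 511.7 resid 0.46
w4 [ 203  235  115   69 5958] cam [0.327 0.207 0.369]
 front z 0 yaw -2.97 x at y=247: 518.1 resid 0.41
 front z 0.014 yaw -2.97 x at y=247: 510.9 resid 0.39
```

View pics/red_w9.png

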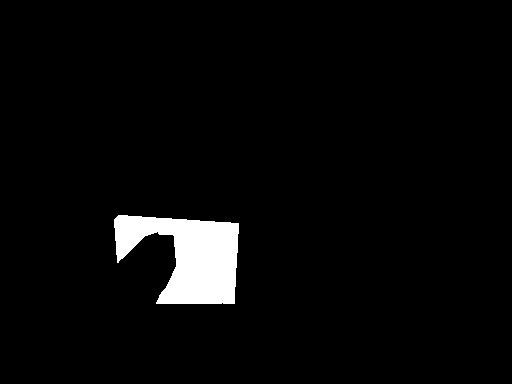

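>>> {"name": "carry_out", "arguments": {"commands": [[-0.02,-0.02,0,0.02,1],[-0.05,-0.05,0,0.04,1],[-0.08,-0.08,0,0.07,1],[-0.11,-0.11,0,0.07,1],[-0.121,-0.122,0.01,0.07,1],[-0.121,-0.122,0.03,0.07,1],[-0.121,-0.122,0.05,0.07,1],[-0.121,-0.122,0.05,0.07,1]]}}

```text
time: 23.5
tcp_pos: [0.5747, 0.2447, 0.0428]
orientation: [-0.083, -3.131, 0.006]
ft_force: [0.1, -0.9, -3.4]
width: 0.0615
```

>>> {"name": "carry_out", "arguments": {"commands": [[0,0,0,0,1],[0,0,0,0,1]]}}

```text
time: 23.7
tcp_pos: [0.5792, 0.2469, 0.0487]
orientation: [0.082, 3.14, 0.0]
ft_force: [0.1, 0.6, -2.4]
width: 0.0616
```

```bash
python3 go.py .580 .247 .0135 177;  python3 - <<'E'
from h import *
s=telemetry.get_state();p,d=viewer.capture("wrist");np.savez("w12.npz",p=p,d=d,pos=s["tcp_pos"],ori=s["orientation"])
cv2.imwrite("pics/w12.png",cv2.resize(p,None,fx=1.5,fy=1.5)[:,:,::-1])
E
```

```text
t 23.7 tcp [0.5792 0.2469 0.0487] yaw 177.0 tilt [ 3.e-04  2.e-04 -1.e+00] q [ 0.36  0.36  1.86  0.    0.92 -1.16] F [ 0.1  0.6 -2.4] w 0.0616
delta tool [-0.0008  0.0002  0.0352] spin 0.0 dist 0.035
```

View pics/w12.png

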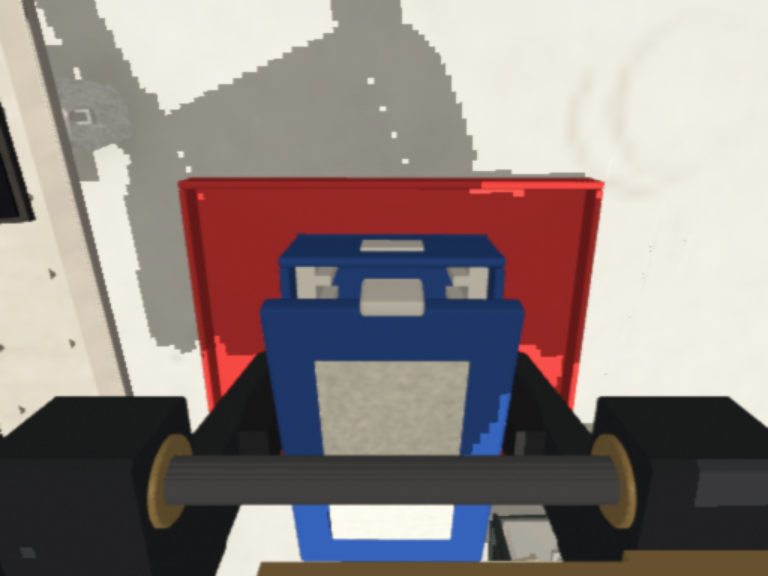

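>>> {"name": "carry_out", "arguments": {"commands": [[0,0,0.008,0,1],[0,0,0.016,0,1],[0,0,0.024,0,1],[0,0,0.03,0,1],[0,0,0.033,0,1],[0,0,0.033,0,1],[0,0,0.033,0,1]]}}

```text
time: 24.45
tcp_pos: [0.5792, 0.2464, 0.0153]
orientation: [-0.083, -3.14, -0.0]
ft_force: [0.3, -0.6, -2.1]
width: 0.0614
```

>>> {"name": "carry_out", "arguments": {"commands": [[0,0,0.001,0,1],[0,0,0.002,0,1],[0,0,0.002,0,1]]}}

```text
time: 24.75
tcp_pos: [0.5792, 0.2464, 0.0134]
orientation: [0.083, 3.14, 0.0]
ft_force: [-0.6, -0.0, -1.9]
width: 0.0616
```

>>> {"name": "carry_out", "arguments": {"commands": [[0,0,0.001,0,1],[0,0,0.0015,0,1],[0,0,0.0015,0,1]]}}

```text
time: 25.05
tcp_pos: [0.5791, 0.2464, 0.0118]
orientation: [-0.083, -3.14, 0.0]
ft_force: [-0.2, 0.8, -1.0]
width: 0.0616
```

>>> {"name": "carry_out", "arguments": {"commands": [[0,0,0.0005,0,1],[0,0,0.001,0,1],[0,0,0.001,0,1]]}}

```text
time: 25.35
tcp_pos: [0.5792, 0.2464, 0.0114]
orientation: [0.083, 3.14, -0.0]
ft_force: [-1.0, 0.1, 2.5]
width: 0.0619
```

>>> {"name": "carry_out", "arguments": {"commands": [[0,0,-0.0005,0,0.1],[0,0,-0.0005,0,0.1],[0,0,-0.0005,0,0.1],[0,0,-0.0005,0,0.1],[0,0,-0.0005,0,0.1],[0,0,-0.02,0,0.1],[0,0,-0.06,0,0.1],[0,0,-0.1,0,0.1]]}}

```text
time: 26.15
tcp_pos: [0.578, 0.2459, 0.1106]
orientation: [-0.083, -3.138, 0.002]
ft_force: [0.7, -0.1, -0.1]
width: 0.0792
```

>>> {"name": "carry_out", "arguments": {"commands": [[0.03,0,-0.04,0,0],[0.07,0,-0.08,0,0],[0.1,0,-0.12,0,0],[0.1,0,-0.14,0,0],[0.1,0,-0.14,0,0],[0.1,0,-0.14,0,0]]}}

```text
time: 26.75
tcp_pos: [0.4796, 0.2518, 0.2512]
orientation: [0.083, 3.139, 0.001]
ft_force: [1.0, -0.6, -0.4]
width: 0.0883
```

```bash
python3 go.py .5 .2 .25; python3 - <<'E'
from h import *
s=telemetry.get_state();p,d=viewer.capture("wrist");np.savez("w13.npz",p=p,d=d,pos=s["tcp_pos"],ori=s["orientation"])
cv2.imwrite("pics/w13.png",cv2.resize(p,None,fx=1.5,fy=1.5)[:,:,::-1])
for n in("side","top"):
    p,d=viewer.capture(n);np.save(n+"2.npy",p)
    c=p[130:300,130:340] if n=="side" else p[120:240,120:400]
    cv2.imwrite(f"pics/{n}2.png",cv2.resize(c,None,fx=2.8,fy=2.8,interpolation=cv2.INTER_CUBIC)[:,:,::-1])
E
```

```text
t 26.75 tcp [0.4796 0.2518 0.2512] yaw 176.99 tilt [ 1.6e-03  6.0e-04 -1.0e+00] q [ 0.44  0.    1.88 -0.    1.26 -1.08] F [ 1.  -0.6 -0.4] w 0.0883
delta tool [-0.0231 -0.0506  0.0012] spin 0.0 dist 0.056
```

View pics/w13.png

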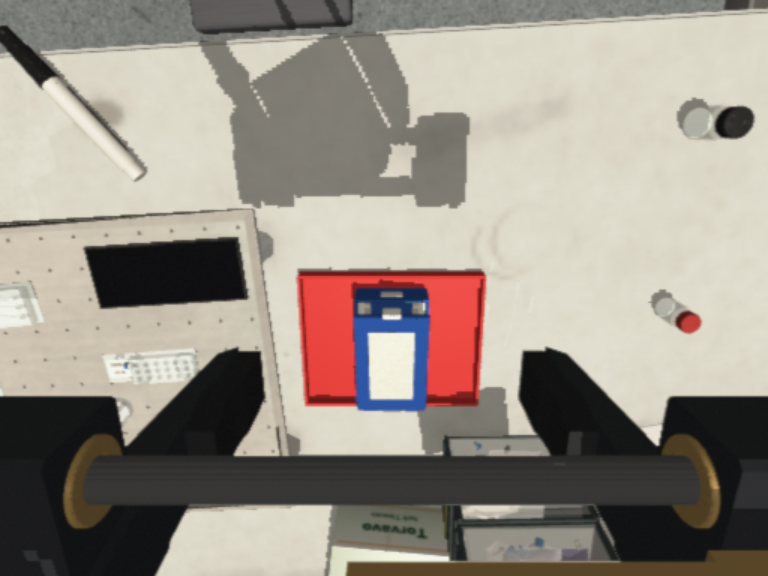

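View pics/side2.png

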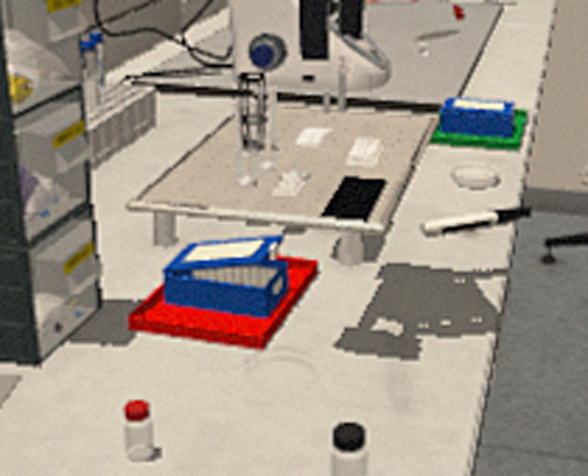

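View pics/top2.png

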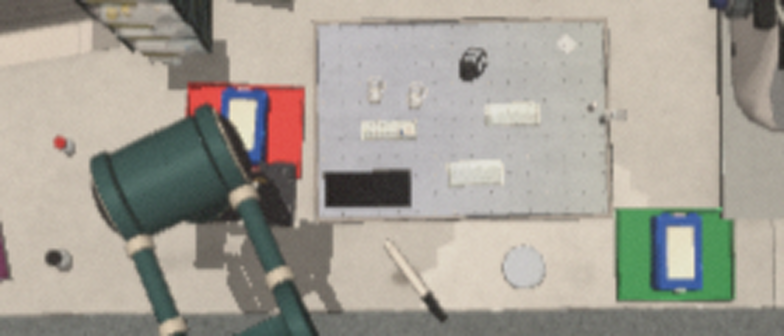

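```bash
python3 - <<'E'
from h import *
w=np.load("w13.npz");s={"tcp_pos":w["pos"],"orientation":w["ori"]};m,T=T_cam("wrist",s)
g=lambda a,z:onplane(m,T,np.array(a)/1.5-.3,z)*1000
H=g([(356,410),(427,410)],.0387);Fb=g([(357,290),(427,291)],.033);F=g([(355,318),(430,318)],.060)
print("hinge edge",np.round(H,1).tolist(),"box front top",np.round(Fb,1).tolist(),"lid front",np.round(F,1).tolist())
print("tray rim outer back",np.round(g([(306,405),(478,405)],.014),1).tolist(),"front bottom",np.round(g([(299,271),(486,272)],0),1).tolist())
E
```

```text
hinge edge [[629.6, 214.2, 38.7], [632.8, 275.4, 38.7]] box front top [[522.4, 222.7, 33.0], [526.2, 278.9, 33.0]] lid front [[535.6, 222.0, 60.0], [538.6, 278.8, 60.0]]
tray rim outer back [[637.9, 165.8, 14.0], [646.1, 323.6, 14.0]] front bottom [[513.6, 170.7, 0.0], [523.0, 332.4, 0.0]]
```

```bash
python3 -c "
from rig import ticket,telemetry
print(ticket.close_job()); print(telemetry.get_state()['time'])"
```

```text
the job is handed in; nothing more can be done
None
the job is handed in; nothing more can be done
```

I tested both lids and put each case in its tray, and the job is handed in; the last clock reading I printed was 26.75 s of the 64 s allowed. I have not seen a verdict. I called the left-hand case (y ≈ 0.37) A and the right-hand one (y ≈ 0.22) B; the images don't show which is case_a or case_b.

- **Case A is seized:** pressed down, its lid stopped dead at about 56 mm, with the force rising to 7.5 N and the lid still ajar. It is in the red repair tray, lid still ajar.
- **Case B is free:** its lid went down with almost no resistance to 36 mm, which is shut flat. It is in the green stock tray, shut.

**Final checks:**
- **Red tray:** the case touched down at the floor height I expected. It sits with about 9 mm between box and wall at front and back.
- **Green tray:** the case also touched down at floor height, and both the wrist and overview pictures show it inside the tray and shut.
- **Bystanders:** the pen, vials and dish look unmoved in the last pictures.
- **Arm:** it finished clear of everything, with the gripper open.

**Force readings:**
- The last press on the free lid, already shut, read 10.2 N, just over the 10 N advised for pressing.
- I measured about 13 N when setting case B down.
- The wrist read 6.7 N upward as I gripped case B. I did not find the cause, but the grasp held.

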